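# Open the filter cover of the bench dust extractor

### The job

Open the filter cover of the small dust extractor for a filter check: press the red snap tab fully in, so that it lets go of the blue cover, then push the cover along its guides, away from the red front panel, until the filter well is completely uncovered. Leave the cover lying flat on top of the extractor between its guides, not hanging over the far end; it must only be pushed, never lifted, and the things standing around must be left where they are.

Things in the scene. Friction and masses are not known exactly. Their poses are not given: they have to be found in the camera images.
- extractor: Dust extractor, fixed: white box 240 long (its x), 170 wide (its y), deck 60 mm high. Red front panel with knob at its -x end, black hose stub at its +x end; yaw varies. Origin: centre of the underside, z up; x points from red panel to hose stub, the way the cover opens. Grey guides 5 mm high along x, inner faces at y = +-51.5 mm; back stop 6 mm high behind the closed cover.
- cover: Loose blue plate 90 (x) x 100 (y) x 6 mm, 0.1 to 0.2 kg, on the deck between the guides. Origin: centre of its underside; closed it is at (-55, 0, 60) mm of the extractor, within 1 mm, with the same axes. A notch in its right (-y) edge takes the tab's tongue, which blocks it until the tab is in; then 1 to 2 N slides it.
- rib (a point): Push point of the cover: middle of the upper edge of its black rib, on the face towards the red panel; at cover (14, 0, 22) mm. The rib is 12 (x) x 56 (y) mm and stands 16 mm above the plate; the plate behind it is bare.
- well (a point): Middle of the filter well's mouth, at (-57, 0, 60) mm of the extractor: a pit 62 (x) x 70 (y) mm, 30 deep, with a yellow pleated filter, hidden by the closed cover. It is completely uncovered once the cover has slid 74 mm or more.
- deck_end (a point): Far end of the deck, on its middle line, at (120, 0, 60) mm of the extractor. Nothing stops the cover there: slid 130 mm from closed, its leading edge is level with this end.
- tab (a joint): Red snap tab on the right (-y) shoulder of the extractor: how far it is pressed straight down, m; 0 = out (starts 0 to 0.0015), 0.010 = fully in. About 6 N moves it; no spring, it stays where it is left. The cover is free from 0.008 on.
- tab_top (a point): Centre of the top face of the red tab (28 mm along extractor x, 22 mm along y), at (-55, -71.5, 78) mm of the extractor when out, 10 mm lower when fully in. The guide beside it is 65 mm high, the cover plate 66 mm.
- wax_jar: small amber glass jar with metal cap, 48 dia x 50 high, bystander near the extractor; sizes in mm; origin at the centre of its underside
- spare_filter: spare filter cartridge, flat 64 x 70 x 14, grey with yellow pleats, bystander near the extractor; sizes in mm; origin at the centre of its underside
- brush: cleaning brush 150 long lying on the bench to the right of the extractor, bystander; sizes in mm; origin at the centre of its underside
- spray_can: aluminium can 52 dia x 140 high, bystander; sizes in mm; origin at the centre of its underside
- mug: white mug 72 dia x 85 high, bystander; sizes in mm; origin at the centre of its underside
- glue_bottle: white glue bottle with orange cap, 36 dia x 90 high, bystander; sizes in mm; origin at the centre of its underside
- earmould: flesh-coloured earmould 28 dia x 28 high standing on a fixed aluminium plate, bystander; sizes in mm; origin at the centre of its underside
There are look-alikes about, which are no part of the job. Several things have the shape of the cover; the one meant has the colours described above.

How it is judged:
On the way, in this order (a step that is already met when the one before it is completed fails the run):
1. the red tab is pressed in (8 mm or more) while the cover is still on its seat (value of joint tab above 0.008 m and x of cover in the frame of extractor below -0.048 m), for 0.1 s.
2. the cover is pushed along its guides until the filter well is uncovered (x of cover in the frame of extractor above 0.018 m), for 0.1 s.
At the end, for the whole second after the job is handed in: The cover lies at rest, flat (within 0.06 rad and 3 mm of deck height) on the extractor and straight between its guides (8 mm, 0.1 rad), 73 to 137 mm from its closed place: the filter well is uncovered and at most about 7 mm of the cover hangs over the far end. The tab is still in (7 mm or more) (x of cover in the frame of extractor between 0.018 and 0.082 m and y of cover in the frame of extractor between -0.008 and 0.008 m and z of cover in the frame of extractor between 0.057 and 0.063 m and angle between cover's own z axis and vertical below 0.06 rad and angle between the x axis of cover and the x axis of extractor, either way round below 0.1 rad and value of joint tab above 0.007 m and linear speed of cover below 0.01 m/s); the robot touches nothing.
It fails at once if the cover is lifted (more than 10 mm above the deck) or tipped (more than 0.2 rad) (z of cover in the frame of extractor above 0.07 m or angle between cover's own z axis and vertical above 0.2 rad).
It fails at once if the cover is pushed off the extractor (z of cover in the frame of extractor below 0.05 m).
It fails at once if a bystander is moved more than 20 mm (distance of any of wax_jar, spare_filter, brush, spray_can, mug, glue_bottle, earmould from where it was at the start of the episode above 0.02 m).
It also fails if it takes over 42 s, if anything falls off the work surface, if the arm or the gripper's body presses on something with over 40 N, if the wrist force passes 120 N, or if a joint passes its speed limit or range.

### The arm

A 7-joint arm with a two-finger parallel gripper is mounted at the origin on the work surface. World frame = base frame: x ahead of the robot, y to its left, z up, the work surface at z = 0. Lengths are in m, angles in rad, forces in N, time in s.
With the tool pointing down it reaches from about 0.425 to 0.925 m from the base axis. Payload 6.8 kg.
Tool frame: the origin (TCP) lies at the very end of the fingers, on their centre line; the grasp point (between the pads) lies bot.grip_point_offset behind it (bot.grip_point_offset is the distance from the TCP to the grasp point, in m); z points along the fingers, y is the line along which they close (so a half turn about z gives the same grasp; the last joint's range is limited). The gripper opens to 85 mm and grips with 20 to 120 N. Pads are 22 mm wide; open, the fingers measure 114 mm over their backs; the gripper's body (76 mm by 85 mm) begins 54 mm behind the grasp point. The pads swing forward as they close: fully open they stand 13 mm farther back than shut.
Start: joints at [-1.225, 0.477, 0.022, 1.555, -0.011, 1.109, -0.083], TCP at [0.296, 0.607, 0.231] pointing down, gripper open.
Joint ranges: [-2.96, 2.96], [-0.34, 2.1], [-1.41, 1.46], [0.24, 2.44], [-1.37, 4.51], [0.17, 1.92], [-2.96, 2.96]. Speed limits (rad/s): [2.39, 2.39, 3.14, 3.14, 3.14, 3.14, 3.14].

### API

Orientations are given as a unit quaternion [w, x, y, z].
In Python, from station import bot, imaging gives the robot as it stands. The module is installed in compiled form; this text tells all that it offers.
- The arm moves only by the tool carry_out, never from a script. Its argument "targets" is one flat list of numbers, 5 for each row, row after row: the closure in counts, from 0 (fully open) to 255 (shut), then the shift along the world's x, y, z in mm, then the turn about the world's z in degrees. A call has 1 to 20 rows; each row shifts and turns the commanded pose from where the row before left it; what a row does not reach is not made up. A row lasts 1/10 s, in which the tool goes at most 50 mm and 8.59 degrees, less where a joint would pass 70% of its speed; a pose out of reach is approached as far as the arm can. A call is refused whole if a number of a shift passes 50 or a number of a turn 8.59, either way. A call with a gripper value outside its range is refused whole. The fingers move at their own pace and stop on an object; "newtons" is the grip in N (left out, the last holds). Time passes only in rows, so rows that do not move let the fingers close. It gives the time, the measured TCP pose, the force, the opening and the grip force at its end, in the units of the state.
- bot.get_obs(): the state, without advancing time (a new reading comes with each control period).
- imaging.read_camera(name): name is "scene" or "top" or "wrist"; returns a dict with "frame" (480x640x3 uint8, red, green, blue), "fov_y" (degrees; the focal length in pixels is half the picture's height over the tangent of half this angle, whatever the lens; pixels are square), "cx", "cy" (the principal point, pixels), "pose" (4x4, takes a point from camera to world coordinates); the wrist camera has in their place "tool_from_camera" (4x4, takes a point from camera to tool coordinates, whose origin is the TCP and whose axes are the flange's). Camera axes: x right, y up, looking along -z (the intrinsics and any distortion apply to the point x, -y, -z); pixel columns grow to the right and rows downward; lengths in m; the calibration is good to about 2 mm. The wrist camera is an equidistant fisheye: a pixel r from the principal point sees the ray r / f radians off the axis. A picture is of the moment at which its call begins: read the wrist's pose just before it. There is no depth.
- bot.hand_in(): hands the job in; it is judged then, once.
The state is a dict: "t": time; "q": joint angles; "joint_vel": joint speeds; "joint_torque": joint torques, N m; "eef_pos": TCP position; "tool_rot": TCP orientation; "contact_force": force on the tool from outside, world axes, zero at the start; "torque": the same for the moment, N m; "gripper_width": opening from 0.0 (shut) to 1.0 (fully open); "grasp_force": force on a finger pad.
Only numpy, scipy, OpenCV 4.12 (cv2) and the standard library are available. Lean on these libraries where they do the work, as an engineer would, in place of code of your own. Each camera call takes 0.05 s, during which the arm holds its last target. There are 200 camera calls.

## Working session

There is one attempt and no reset: what is moved stays moved. The work goes in short steps, Python scripts to look and compute and a tool call to move; the robot and the scene stay as the last step left them, time stands still between calls to the robot, and variables do not carry over. Pictures are saved under pics/ and viewed, at most 10 in all, crops included, and the job is handed in when it is done.

Besides the shell and the picture viewer there is one more tool, called after ">>>" as name(argument=value, ...) on one line, values as JSON. carry_out: Moves the arm, as the interface text tells. Its arguments: {"type":"object","properties":{"targets":{"type":"array","items":{"type":"number"}},"newtons":{"type":"number"}},"required":["targets"]}

```bash
mkdir -p pics
cat > h.py <<'E'
import numpy as np, cv2
from station import bot, imaging
def ray(c,u,v):
    f=240/np.tan(np.radians(c["fov_y"])/2); T=np.array(c["pose"])
    d=T[:3,:3]@np.array([(u-c["cx"])/f,-(v-c["cy"])/f,-1]); return T[:3,3],d
def onz(c,u,v,z):
    o,d=ray(c,u,v); return o+d*(z-o[2])/d[2]
def save(n,a): cv2.imwrite("pics/"+n+".png",cv2.cvtColor(a,cv2.COLOR_RGB2BGR))
E
python3 - <<'E'
from h import *
for n in ("top","scene"):
    c=imaging.read_camera(n); save(n,c["frame"]); print(n,{k:v for k,v in c.items() if k!="frame"})
o=bot.get_obs(); print(o["t"],o["eef_pos"],o["tool_rot"],bot.grip_point_offset)
E
```

```text
top {'fov_y': 51.55718166536184, 'cx': 316.7220005060976, 'cy': 236.80225410743958, 'pose': array([[ 0.00953026,  0.98328787, -0.18180796,  0.41223384],
       [-0.99964344,  0.01390382,  0.02279655,  0.01060545],
       [ 0.0249434 ,  0.18152588,  0.98306977,  1.09850204],
       [ 0.        ,  0.        ,  0.        ,  1.        ]])}
scene {'fov_y': 52.008591206343276, 'cx': 319.95854402132136, 'cy': 235.0247691915556, 'pose': array([[ 0.21449693, -0.60319428,  0.76821073,  1.41175142],
       [ 0.97662091,  0.14391603, -0.15968647, -0.16389109],
       [-0.01423587,  0.78450292,  0.61996169,  0.73269361],
       [ 0.        ,  0.        ,  0.        ,  1.        ]])}
0.1 [0.29566474 0.60619383 0.23039817] [-1.41236417e-04  2.24945707e-01  9.74370927e-01 -8.40278635e-04] 0.0187
```

View pics/top.png

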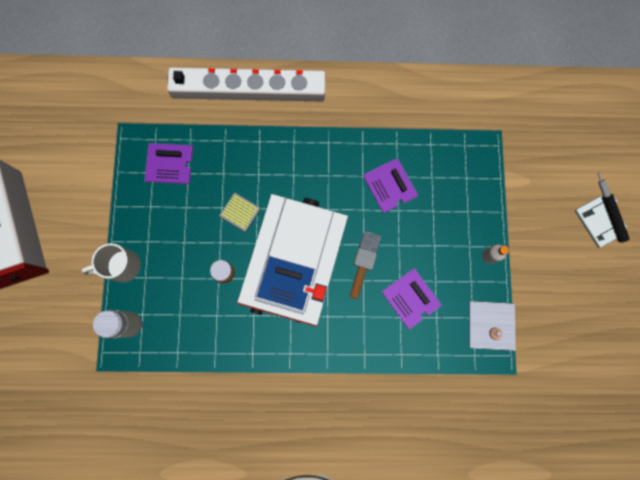

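View pics/scene.png

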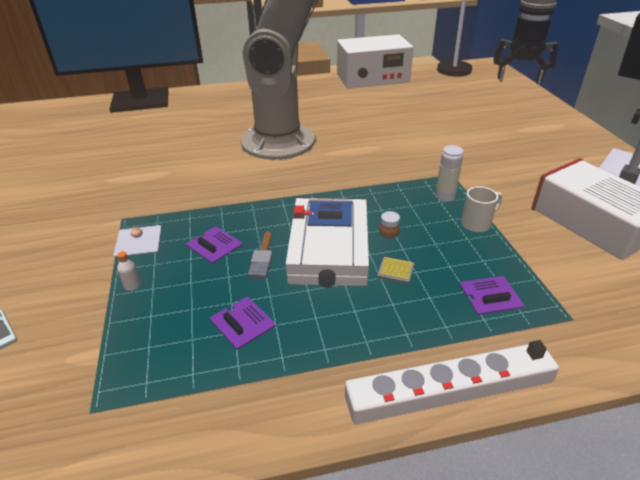

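Top view: the blue plate at (287,283) on the white box, with the red tab at (318,292), fits the description. The three purple plates at (169,163), (390,185) and (411,298) lie on the mat and are look-alikes. The jar (222,271), spare filter (240,212) and brush (365,265) stand close by. Next I measure and confirm in a crop.

```bash
cat > m.py <<'E'
from h import *
c=imaging.read_camera("top"); a=c["frame"]; hsv=cv2.cvtColor(a,cv2.COLOR_RGB2HSV)
save("crop",cv2.resize(a[180:340,220:400],None,fx=4,fy=3.75,interpolation=cv2.INTER_CUBIC)[:600])
R=np.zeros(a.shape[:2],np.uint8); R[185:335,225:352]=1
def big(m):
    cs,_=cv2.findContours(m.astype(np.uint8)*R,cv2.RETR_EXTERNAL,cv2.CHAIN_APPROX_NONE); return max(cs,key=cv2.contourArea)
def rect(m,z):
    k=big(m)[:,0]; P=np.array([onz(c,u,v,z)[:2] for u,v in k])*1000
    return cv2.minAreaRect(P.astype(np.float32))
H,S,V=cv2.split(hsv)
white=(S<45)&(V>120)
blue=(H>100)&(H<125)&(S>120)&(V>40)
red=((H<8)|(H>172))&(S>150)&(V>150)
red[:, :300]=0; red[305:]=0
for n,m,z in (("deck",cv2.morphologyEx((white|blue|red).astype(np.uint8),cv2.MORPH_CLOSE,np.ones((7,7))),.06),("cover",blue,.066),("tab",red,.078)):
    r=rect(m,z); print(n,np.round(r[0],1),np.round(r[1],1),round(r[2],1))
E
python3 m.py
```

```text
deck [570.2  77. ] [257.5 241.8] 74.6
cover [506.   50.8] [96.6 85.6] 74.7
tab [489.1 -10.6] [38.2 26.5] 72.3
```

View pics/crop.png

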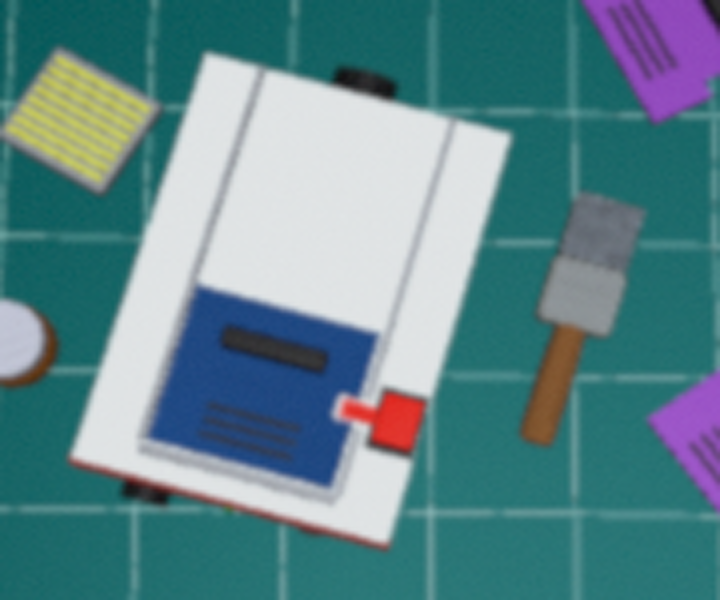

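The crop confirms the target: a blue cover with black rib, and a red tab at its right edge at crop (398,422). The red panel is at the lower edge and the hose stub at the top. I'll compute the poses from the corners.

```bash
cat > p.py <<'E'
from h import *
c=imaging.read_camera("top")
g=lambda x,y,z: onz(c,220+(x+.5)/4-.5,180+(y+.5)/3.75-.5,z)[:2]*1000
D=np.array([g(*p,.06) for p in ((205,52),(512,132),(388,548),(70,462))])
C=np.array([g(*p,.066) for p in ((202,287),(378,333),(330,488),(148,440))])
for P in (D,C):
    f=(P[0]+P[1]-P[2]-P[3])/2; s=(P[0]+P[3]-P[1]-P[2])/2
    print(P.mean(0).round(1),"len",np.linalg.norm(f).round(1),np.linalg.norm(s).round(1),"yaw",np.degrees(np.arctan2(f[1],f[0])).round(2),np.degrees(np.arctan2(-s[0],s[1])).round(2))
yaw=np.arctan2(*((D[0]+D[1]-D[2]-D[3])[::-1])); R=np.array([[np.cos(yaw),-np.sin(yaw)],[np.sin(yaw),np.cos(yaw)]])
print("tab img",g(399,420,.078)); print("rib top img", g(275,346,.082))
for n,q in (("tab",(-55,-71.5)),("rib",(-41,0)),("cov",(-55,0))): print(n,D.mean(0)+R@q)
print("tab,from cover",C.mean(0)+R@(0,-71.5))
s=imaging.read_camera("scene");f=s["frame"];hv=cv2.cvtColor(f,cv2.COLOR_RGB2HSV);m=((hv[...,0]<8)|(hv[...,0]>172))&(hv[...,1]>150)&(hv[...,2]>120)
m[:200]=0;m[225:]=0;m[:,:285]=0;m[:,330:]=0
v,u=np.nonzero(m);print("scene tab",u.min(),u.max(),v.min(),v.max(),onz(s,(299.5),(v.min()+v.max())/2,.078))
save("sc",cv2.resize(f[185:295,270:390],None,fx=5,fy=5,interpolation=cv2.INTER_CUBIC))
o=bot.get_obs(); T=o["tool_rot"]; from scipy.spatial.transform import Rotation as Q
print(Q.from_quat(np.roll(T,-1)).as_matrix().round(3))
E
python3 p.py
```

```text
[558.1  35.4] len 243.4 171.2 yaw -15.22 -15.18
[505.5  50. ] len 89.0 96.5 yaw -16.08 -14.95
tab img [486.88145346 -19.58073229]
rib top img [526.20182133  44.48956755]
tab [486.23945673 -19.15540683]
rib [518.52064943  46.16055292]
cov [505.01179256  49.83625504]
tab,from cover [486.73809213 -19.02360439]
scene tab 295 311 206 213 [ 0.49711548 -0.020725    0.078     ]
[[-0.899  0.438 -0.   ]
 [ 0.438  0.899 -0.001]
 [-0.    -0.001 -1.   ]]
```

View pics/sc.png

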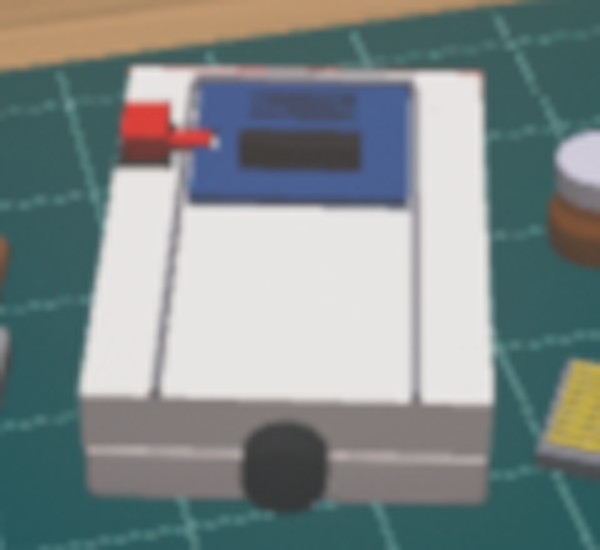

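The tab is at about (486.5, -19) with yaw -15.2°. The scene crop agrees: tab out at crop (145,118), rib at (300,150). I'll shut the gripper, turn +10.8° so the closing line lies along extractor y, and move above the tab.

>>> carry_out(targets=[255, 12.7, -41.7, 0, 0.72, 255, 12.7, -41.7, 0, 0.72, 255, 12.7, -41.7, 0, 0.72, 255, 12.7, -41.7, 0, 0.72, 255, 12.7, -41.7, 0, 0.72, 255, 12.7, -41.7, 0, 0.72, 255, 12.7, -41.7, 0, 0.72, 255, 12.7, -41.7, 0, 0.72, 255, 12.7, -41.7, 0, 0.72, 255, 12.7, -41.7, 0, 0.72, 255, 12.7, -41.7, 0, 0.72, 255, 12.7, -41.7, 0, 0.72, 255, 12.7, -41.7, 0, 0.72, 255, 12.7, -41.7, 0, 0.72, 255, 12.7, -41.7, 0, 0.72, 255, 0, 0, -40, 0, 255, 0, 0, -40, 0, 255, 0, 0, 0, 0], newtons=40)

```text
t: 2.05
eef_pos: [0.4827, -0.0192, 0.1475]
tool_rot: [-0.004, 0.133, 0.991, -0.001]
contact_force: [-0.3, 0.4, 0.1]
gripper_width: 0.001
grasp_force: 0.0
```

```bash
cat > w.py <<'E'
from h import *; from scipy.spatial.transform import Rotation as Q
import sys
o=bot.get_obs(); c=imaging.read_camera("wrist"); a=c["frame"]; save(sys.argv[1],a)
T=np.eye(4);T[:3,:3]=Q.from_quat(np.roll(o["tool_rot"],-1)).as_matrix();T[:3,3]=o["eef_pos"];T=T@np.array(c["tool_from_camera"])
f=240/np.tan(np.radians(c["fov_y"])/2)
def won(u,v,z):
    x,y=u-c["cx"],v-c["cy"];r=np.hypot(x,y);t=r/f
    d=T[:3,:3]@np.array([np.sin(t)*x/r,-np.sin(t)*y/r,-np.cos(t)]); return (T[:3,3]+d*(z-T[2,3])/d[2])*1000
h=cv2.cvtColor(a,cv2.COLOR_RGB2HSV); m=(((h[...,0]<8)|(h[...,0]>172))&(h[...,1]>150)&(h[...,2]>150)).astype(np.uint8)
n,l,st,ce=cv2.connectedComponentsWithStats(m)
for i in range(1,n):
    if st[i,4]>60: print(st[i],ce[i].round(1),won(*ce[i],.078).round(1))
E
python3 w.py w1
```

```text
[ 305  245   64   41 1824] [329.2 263.6] [486.4 -13.8  78. ]
```

View pics/w1.png

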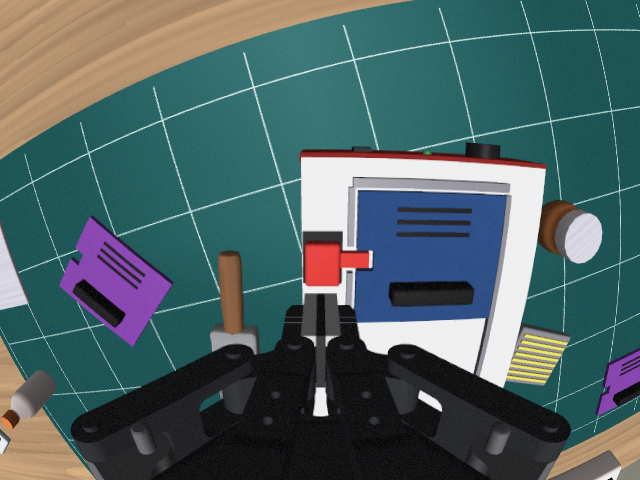

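The wrist view shows the tab block at about (322,264), still out, which gives about (485.5, -18) and agrees with the top view. I'll go down over it.

>>> carry_out(targets=[255, 3.5, 0.7, -20, 0, 255, 0, 0, -20, 0, 255, 0, 0, -20, 0, 255, 0, 0, 0, 0, 255, 0, 0, 0, 0])

```text
t: 2.6
eef_pos: [0.491, -0.0178, 0.093]
tool_rot: [0.001, 0.132, 0.991, 0.0]
contact_force: [0.2, -0.1, -0.3]
gripper_width: 0.0
grasp_force: 0.0
```

>>> carry_out(targets=[255, -4.5, 0, -8, 0, 255, 0, 0, -5, 0, 255, 0, 0, -4, 0, 255, 0, 0, -4, 0, 255, 0, 0, 0, 0, 255, 0, 0, 0, 0])

```text
t: 3.2
eef_pos: [0.4855, -0.0181, 0.0703]
tool_rot: [-0.0, 0.132, 0.991, -0.0]
contact_force: [0.6, 0.5, -0.0]
gripper_width: -0.001
grasp_force: 0.0
```

>>> carry_out(targets=[255, 0, 0, -1.5, 0, 255, 0, 0, -1, 0, 255, 0, 0, 0, 0, 255, 0, 0, 0, 0])

```text
t: 3.6
eef_pos: [0.4856, -0.0181, 0.0681]
tool_rot: [0.0, 0.132, 0.991, 0.0]
contact_force: [-2.0, 0.8, 4.7]
gripper_width: 0.001
grasp_force: 2.7
```

>>> carry_out(targets=[255, 0, 0, -0.8, 0, 255, 0, 0, 0, 0, 255, 0, 0, 0, 0])

```text
t: 3.9
eef_pos: [0.4856, -0.0182, 0.068]
tool_rot: [0.0, 0.132, 0.991, 0.0]
contact_force: [-4.3, 0.6, 14.2]
gripper_width: -0.002
grasp_force: 7.6
```

The hard stop is at z = 68.0 mm, so the tab is fully in. I'll lift, move behind the rib and check.

>>> carry_out(targets=[255, 0, 0, 15, 0, 255, 0, 0, 25, 0, 255, 5, 35, 0, 0, 255, 5.7, 35, 0, 0, 255, 0, 0, 0, 0, 255, 0, 0, 0, 0])

```text
t: 4.5
eef_pos: [0.496, 0.0527, 0.1068]
tool_rot: [-0.0, 0.131, 0.991, -0.0]
contact_force: [-0.6, -0.9, -0.4]
gripper_width: -0.001
grasp_force: 0.0
```

```bash
python3 w.py w2; python3 -c "
from h import *
print(bot.get_obs()['eef_pos'])"
```

```text
[327 169  24   4  82] [337.7 170.4] [442.6  76.6  78. ]
[ 173  271   39   45 1490] [192.6 292.3] [483.  -12.3  78. ]
[0.49579246 0.05146168 0.10673533]
```

View pics/w2.png

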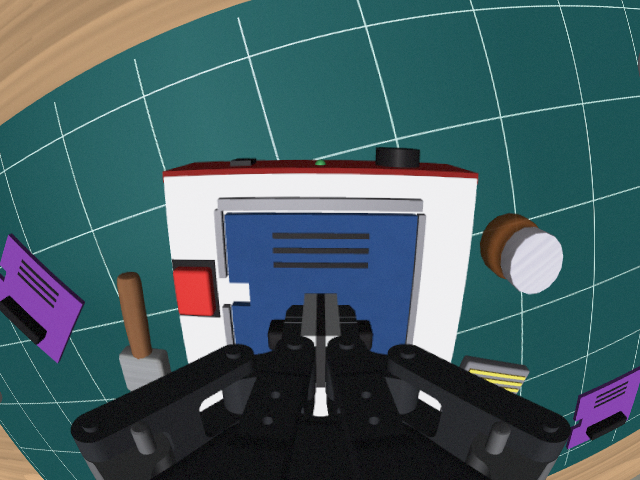

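The wrist view shows the tab in with the tongue out of the notch (235,292), and the fingers centred in front of the rib (320,330). I'll go down behind the rib.

>>> carry_out(targets=[255, 0, 0.4, -15, 0, 255, 0, 0, -12, 0, 255, 0, 0, -7, 0, 255, 0, 0, 0, 0, 255, 0, 0, 0, 0])

```text
t: 5.05
eef_pos: [0.4961, 0.0518, 0.0729]
tool_rot: [-0.0, 0.133, 0.991, -0.0]
contact_force: [0.9, 0.7, -0.8]
gripper_width: -0.002
grasp_force: 0.0
```

>>> carry_out(targets=[255, 2.9, -0.79, 0, 0, 255, 2.9, -0.79, 0, 0, 255, 2.9, -0.79, 0, 0, 255, 2.9, -0.79, 0, 0, 255, 2.9, -0.79, 0, 0, 255, 2.9, -0.79, 0, 0, 255, 2.9, -0.79, 0, 0, 255, 2.9, -0.79, 0, 0, 255, 2.9, -0.79, 0, 0, 255, 2.9, -0.79, 0, 0, 255, 2.9, -0.79, 0, 0, 255, 2.9, -0.79, 0, 0, 255, 2.9, -0.79, 0, 0, 255, 2.9, -0.79, 0, 0, 255, 2.9, -0.79, 0, 0, 255, 2.9, -0.79, 0, 0, 255, 2.9, -0.79, 0, 0, 255, 2.9, -0.79, 0, 0, 255, 2.9, -0.79, 0, 0, 255, 0, 0, 0, 0])

```text
t: 7.05
eef_pos: [0.5519, 0.0371, 0.0731]
tool_rot: [0.0, 0.132, 0.991, 0.0]
contact_force: [-0.5, 0.5, 1.0]
gripper_width: -0.0
grasp_force: 0.0
```

>>> carry_out(targets=[255, 2.9, -0.79, 0, 0, 255, 2.9, -0.79, 0, 0, 255, 2.9, -0.79, 0, 0, 255, 2.9, -0.79, 0, 0, 255, 2.9, -0.79, 0, 0, 255, 2.9, -0.79, 0, 0, 255, 2.9, -0.79, 0, 0, 255, 2.9, -0.79, 0, 0, 255, 2.9, -0.79, 0, 0, 255, 2.9, -0.79, 0, 0, 255, 2.9, -0.79, 0, 0, 255, 2.9, -0.79, 0, 0, 255, 2.9, -0.79, 0, 0, 255, 2.9, -0.79, 0, 0, 255, 2.9, -0.79, 0, 0, 255, 2.9, -0.79, 0, 0, 255, 2.9, -0.79, 0, 0, 255, 2.9, -0.79, 0, 0, 255, 0, 0, 0, 0, 255, 0, 0, 0, 0])

```text
t: 9.05
eef_pos: [0.604, 0.0228, 0.073]
tool_rot: [0.001, 0.132, 0.991, -0.0]
contact_force: [0.2, 0.1, -0.0]
gripper_width: 0.002
grasp_force: 0.0
```

Back off a little, rise, and clear the view.

>>> carry_out(targets=[255, -4, 1, 0, 0, 255, -6, 1.6, 0, 0, 255, 0, 0, 20, 0, 255, 0, 0, 40, 0, 255, -30, 10, 40, 0, 255, -40, 30, 20, 0, 255, -20, 45, 0, 0, 255, 0, 45, 0, 0, 255, 0, 45, 0, 0, 255, 0, 45, 0, 0, 255, 0, 0, 0, 0, 255, 0, 0, 0, 0])

```text
t: 10.25
eef_pos: [0.506, 0.2443, 0.1905]
tool_rot: [-0.0, 0.131, 0.991, -0.0]
contact_force: [-0.5, -0.0, 0.1]
gripper_width: 0.004
grasp_force: 0.0
```

Run:
```python
from h import *
c=imaging.read_camera("top");a=c["frame"]
save("end",cv2.resize(a[180:340,220:400],None,fx=4,fy=3.75,interpolation=cv2.INTER_CUBIC))
h=cv2.cvtColor(a,cv2.COLOR_RGB2HSV);m=((h[...,0]>100)&(h[...,0]<125)&(h[...,1]>120)&(h[...,2]>40)).astype(np.uint8);m[:185]=0;m[335:]=0;m[:,:225]=0;m[:,352:]=0
k=max(cv2.findContours(m,0,1)[0],key=cv2.contourArea)[:,0]
r=cv2.minAreaRect(np.array([onz(c,u,v,.066)[:2]*1000 for u,v in k],np.float32))
print(r); d=np.array(r[0])-(558.1,35.4);y=np.radians(-15.2);print("ext xy",d@[np.cos(y),np.sin(y)],d@[-np.sin(y),np.cos(y)],bot.get_obs()["eef_pos"])
```

```text
((600.3422241210938, 25.09774398803711), (96.15848541259766, 85.84581756591797), 74.80298614501953)
ext xy 43.46558308197604 1.1336070644521659 [0.50638002 0.24258526 0.19054574]
```

View pics/end.png

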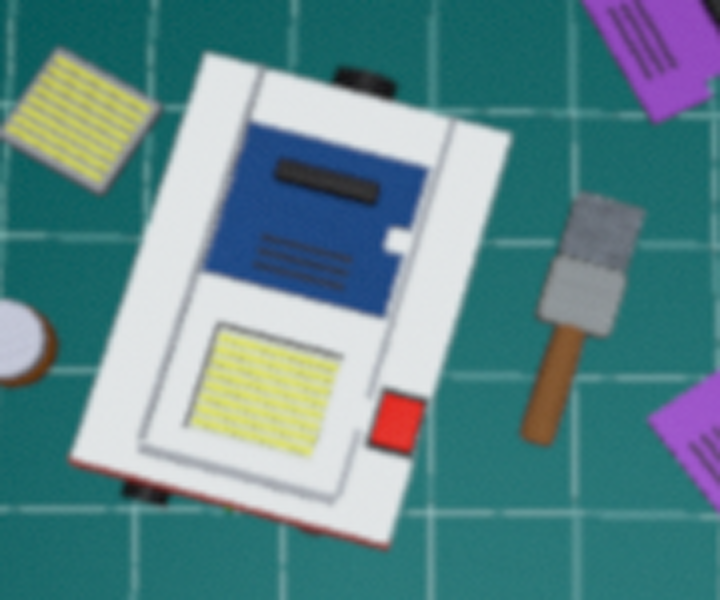

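The well at crop (265,390) is fully uncovered. The cover lies straight between the guides at x ≈ 43 mm (about 98 mm of slide), the tab is in, and the bystanders in view haven't moved.

```bash
python3 -c "
from station import bot
print(bot.hand_in())"
```

```text
the job is handed in; nothing more can be done
None
```

I pressed the tab fully in and slid the cover about 98 mm, so the filter well is completely uncovered; the cover lies flat between its guides with no overhang, and the job is handed in (no verdict was returned).

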